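# Sound-check a second-hand headset at the market stall

### The arm

A 6-joint arm with a two-finger parallel gripper is mounted at the origin on the work surface. World frame = base frame: x ahead of the robot, y to its left, z up, the work surface at z = 0. Lengths are in m, angles in degrees, forces in N, time in s.
With the tool pointing down it reaches from about 0.375 to 0.9 m from the base axis. Payload 3.1 kg.
Tool frame: the origin (TCP) lies between the finger pads; the fingertips stand 22 mm ahead of it and the grasp point (between the pads) lies 3 mm ahead of it; y points along the fingers, x is the direction in which the jaws open and shut, and the axes are right-handed (so a half turn about y gives the same grasp; the last joint's range is limited). The gripper opens to 87 mm and grips with 3 to 60 N. Pads are 19 mm wide; open, the fingers measure 117 mm over their backs; the gripper's body (75 mm by 190 mm) begins 51 mm behind the grasp point.
Start: joints at [58.47, 30.224, 82.088, -0, 67.689, -10.227], TCP at [0.227, 0.582, 0.245] pointing down, gripper open.
Joint ranges: [-176.69, 176.69], [-43.24, 126.21], [12.49, 139.97], [-82, 262], [0, 151.66], [-163.58, 163.58]. Speed limits (degrees/s): [159.86, 159.86, 180, 180, 180, 180].

### API

Orientations are given as a 3x3 rotation matrix whose columns are the frame's x, y, z axes.
In Python, from rig import bot, imaging, workorder gives the robot as it stands. The module is installed in compiled form; this text tells all that it offers.
- The arm moves only by the tool drive_tool, never from a script. Its argument "commands" is a list of rows, each an object of numbers: "dx", "dy", "dz": the shift along the tool's x, y, z normalised to -1 to 1, where 1 is 4 cm; "wx", "wy", "wz": the turn, a rotation vector about the tool's x, y, z normalised to -1 to 1, where 1 is pi/2 rad; "grip": the finger opening in mm, from 0 to 87. In form: [{"dx": .., "dy": .., "dz": .., "wx": .., "wy": .., "wz": .., "grip": ..}, ...]. A call has 1 to 8 rows; each row shifts and turns the commanded pose from where the row before left it, along the tool's axes as they then stand; what a row does not reach is not made up. A row lasts 1/8 s, in which the tool goes at most 62.5 mm and 10.7 degrees, less where a joint would pass 70% of its speed; a pose out of reach is approached as far as the arm can. A call with a number of a shift or a turn outside -1 to 1 is refused whole. A call with a gripper value outside its range is refused whole. The fingers move at their own pace and stop on an object; the grip force is fixed at half the most. Time passes only in rows, so rows that do not move let the fingers close. It gives the time, the measured TCP pose, the force and the opening at its end, in the units of the state.
- bot.read_state(): the state, without advancing time (a new reading comes with each control period).
- imaging.capture(name): name is "side" or "top"; returns (picture, depth): 384x512x3 uint8, red, green, blue; 384x512 float32, m along the optical axis (not along the pixel's ray), 0 where there is no reading.
- imaging.get_calibration(name): a dict with "mtx" (3x3 intrinsics, pixels), "dist" ([k1, k2, p1, p2, k3] as OpenCV has them; the pictures are not rectified), "world_to_cam" (4x4, takes a point from world to camera coordinates). Camera axes: x right, y down, z forward; pixel columns grow to the right and rows downward; lengths in m; the calibration is good to about 2 mm. A picture is of the moment at which its call begins. get_calibration takes no time and is no camera call.
- workorder.hand_in(): hands the job in, once; it reports no verdict.
The state is a dict: "time_s": time; "joint_positions": joint angles; "qvel": joint speeds; "tau": joint torques, N m; "position": TCP position; "tcp_rot": TCP orientation; "force": force on the tool from outside, world axes, zero at the start; "moment": the same for the moment, N m; "opening": opening from 0.0 (shut) to 1.0 (fully open).
Only numpy, scipy, OpenCV 4.12 (cv2) and the standard library are available. Lean on these libraries where they do the work, as an engineer would, in place of code of your own. Each camera call takes 0.05 s, during which the arm holds its last target. There are 200 camera calls.

### The job

Sound-check the second-hand headset: hang it by its headband over the bar of the listening rail and let go of it, so that it hangs free with one ear cup on each side of the bar. Then turn the tester's spring-return dial clockwise past its first two clicks to the third, the longest rib, and finish while still holding it there, since it springs back if released. Leave the other wares on the stall where they are.

Things in the scene. Friction and masses are not known exactly. Their poses are not given: they have to be found in the camera images.
- headset: dark rigid on-ear headset, about 170 g, at first standing on its two ear cups; 158 (x) x 58 (y) x 142 mm (z, up). Origin: underside, midway between the cups. Arch in the x-z plane; cups at x = +-46 to +-79, z = 0 to 62 mm, so a 92 mm gap between them. Crown: level padded piece 60 mm long (x), 28 mm wide (y), z = 128 to 142 mm, to be pinched across y; beyond it the band slopes down 45 degrees
- headset_crown (a point): centre of the top face of the crown, 142 mm above the headset's origin, axes as the headset
- rail: listening rail, fixed: dark steel foot plate 130 x 250 x 12 mm, two round posts at y = +-112 mm carrying a round aluminium bar along its y axis, 16 mm in diameter, 240 mm long, its top 168 mm above the stall; 208 mm free between the posts, nothing rises above the bar. Origin: centre of the underside
- rail_mid (a point): middle of the bar on its top line; y runs along the bar. A headset hung here has its crown's underside at this height, its x axis across the bar and its cups 40 mm above the stall. Fingers pinching the crown thus stand over the bar: keep their tips no more than a few mm below the crown's underside
- tester: tester, fixed: grey box 160 (x) x 150 (y) x 55 (z) mm with a dial on its top, 10 mm from the centre towards -x, and a slotted speaker grille at +x. Around the dial four flat dark marks: a small pip at home, then ribs 6, 11 and 17 mm long at the first, second and third click. Origin: centre of the underside
- dial_grip (a point): on the dial's vertical axis, 88 mm above the stall; turns with the dial. The grip is an upright bar along this x axis, 56 mm long, 14 mm thick (y), 64 to 97 mm above the stall, on a skirt of 62 mm diameter. A white line marks its pointer end, +x. At home the pointer lies 34 degrees counter-clockwise (from above) of the tester's -x direction, at the third click 34 degrees clockwise of it
- dial (a joint): dial angle in rad, 0 at home (at rest), growing clockwise seen from above; clicks (light spring detents) at 0.4, 0.8 and 1.2 rad, end stop at 1.55, beyond the third click. Return spring 0.04 N m at home, 0.16 N m at the third click, plus up to about 0.05 N m over each click; released it springs back to 0 from anywhere
- shaker: steel salt shaker, 42 mm wide, 73 mm tall; a bystander, leave it alone. Origin: centre of the underside
- knife: closed pocket knife lying flat, 90 x 24 x 14 mm; a bystander, leave it alone. Origin: centre of the underside
- goblet: brass goblet, 76 mm wide, 68 mm tall; a bystander, leave it alone. Origin: centre of the underside
- trinket: small wooden trinket box, 64 x 54 x 36 mm; a bystander, leave it alone. Origin: centre of the underside
- bluebowl: blue bowl, 96 mm wide, 45 mm tall; a bystander, leave it alone. Origin: centre of the underside
- jar: white jar with brass cap, 60 mm wide, 85 mm tall; a bystander, leave it alone. Origin: centre of the underside
- spoon: brass spoon, 160 mm long, lying flat; a bystander, leave it alone. Origin: centre of the underside
Not all that is in view belongs to the job. Leave any red look-alike of the tester alone.

How it is judged:
By the outcome, as a careful person would: the job done as asked, in the order asked, and still so for the second after the job is handed in, while the arm keeps its last pose, push and grip.
It also fails if it takes over 54 s, if anything falls off the work surface, if the arm or the gripper's body presses on something with over 40 N, if the wrist force passes 120 N, or if a joint passes its speed limit or range.

## Working session

There is one attempt and no reset: what is moved stays moved. The work goes in short steps, Python scripts to look and compute and a tool call to move; the robot and the scene stay as the last step left them, time stands still between calls to the robot, and variables do not carry over. Pictures are saved under pics/ and viewed, on a budget of 10 in all, crops included, one or two more only if the job needs it, and the job is handed in when it is done.

Besides the shell and the picture viewer there is one more tool, called after "Request:" in YAML: its name, and indented under it one key for each argument. drive_tool: Moves the arm, as the interface text tells. Its arguments: {"type":"object","properties":{"commands":{"type":"array"}},"required":["commands"]}

```bash
mkdir -p pics; cat > h.py <<'E'
import numpy as np, cv2
from rig import bot, imaging, workorder
def cloud(name):
    rgb,d=imaging.capture(name); c=imaging.get_calibration(name)
    K=np.array(c['mtx'],float); D=np.array(c['dist'],float); T=np.array(c['world_to_cam'])
    h,w=d.shape; uv=np.stack(np.meshgrid(np.arange(w),np.arange(h)),-1).reshape(-1,1,2).astype(np.float64)
    n=cv2.undistortPoints(uv,K,D).reshape(h,w,2)
    P=np.dstack([n*d[...,None],d]); W=(P-T[:3,3])@T[:3,:3]
    W[d==0]=np.nan
    return rgb,W
def save(rgb,f): cv2.imwrite('pics/'+f,cv2.cvtColor(rgb,cv2.COLOR_RGB2BGR))
E
python3 - <<'E'
from h import *
for n in('top','side'):
    r,W=cloud(n); np.savez(n+'0.npz',r=r,W=W); 
    save(r,n+'0.png')
    print(n,np.linalg.inv(imaging.get_calibration(n)['world_to_cam'])[:3].round(2).tolist())
print(bot.read_state())
E
```

```text
top [[-0.01, -0.98, 0.18, 0.28], [-1.0, 0.01, -0.01, 0.01], [0.01, -0.18, -0.98, 1.53]]
side [[0.79, -0.41, 0.46, -0.0], [-0.61, -0.53, 0.58, -0.67], [0.01, -0.74, -0.67, 0.91]]
{'time_s': 0.1, 'joint_positions': array([ 5.84699158e+01,  3.02742195e+01,  8.21505921e+01,  3.19196438e-04,
        6.76903006e+01, -1.02275220e+01]), 'qvel': array([-0.02429569, -0.2042046 , -0.17118156,  0.03321679,  0.05118545,
       -0.06331516]), 'tau': array([-3.60052099e-04, -4.40982378e+01, -1.77147746e+01,  6.34287670e-02,
        5.34261460e-02, -4.73513376e-05]), 'position': array([0.22669397, 0.58175703, 0.24365465]), 'tcp_rot': array([[ 3.63293828e-01, -1.05503690e-03, -9.31674021e-01],
       [ 9.31672523e-01, -1.70978061e-03,  3.63295179e-01],
       [-1.97624799e-03, -9.99997982e-01,  3.61796146e-04]]), 'force': array([-0.12196763,  0.25438938,  0.00127712]), 'moment': array([-0.03013605,  0.0159488 ,  0.00182646]), 'opening': 0.9957130466545956}
```

View pics/top0.png

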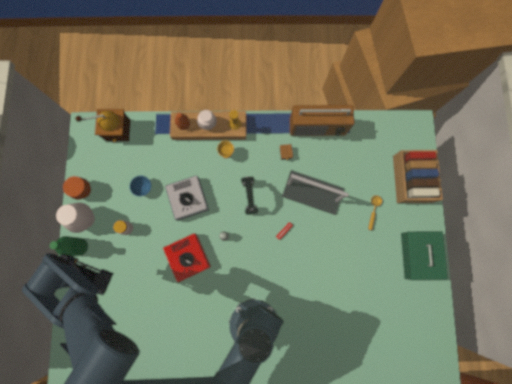

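View pics/side0.png

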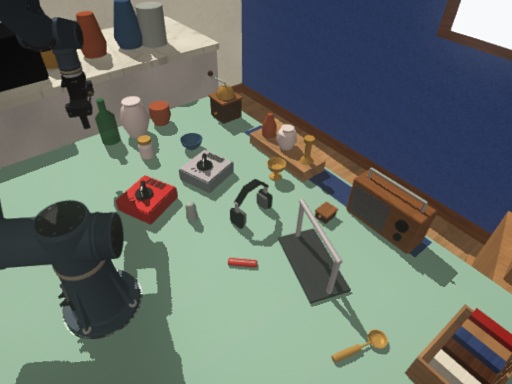

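The top view shows two candidate testers. The grey one at (186,197) fits the description, while the red one at (187,257) is the look-alike. The headset is at (250,195), the rail at (315,192), the shaker at (224,236), the knife at (285,231) and the goblet at (226,149). The side view agrees: grey tester at (207,170), headset at (251,201), rail at (318,245).

```bash
python3 - <<'E'
from h import *
z=np.load('top0.npz'); r,W=z['r'],z['W']
big=np.hstack([cv2.resize(r[165:230,155:220],(390,390),interpolation=cv2.INTER_CUBIC),cv2.resize(r[165:230,225:290],(390,390),interpolation=cv2.INTER_CUBIC)])
save(big,'crop1.png')
print('z table',np.nanmedian(W[300:330,380:420,2]))
def rect(name,u0,v0,u1,v1,lo,hi,src=W):
    P=src[v0:v1,u0:u1].reshape(-1,3); P=P[(P[:,2]>lo)&(P[:,2]<hi)]
    (c,s,a)=cv2.minAreaRect((P[:,:2]*1000).astype(np.float32))
    print(name,len(P),'rect',np.round(c,1),np.round(s,1),round(a,1),'mean',P.mean(0).round(4)); return P
rect('testerTop',155,165,220,230,.045,.062)
rect('dialgrip',155,165,220,230,.085,.105)
rect('headset crown',235,170,270,225,.125,.16)
rect('headset all',235,170,270,225,.02,.16)
P=rect('bar',275,160,360,225,.15,.185)
rect('foot',275,160,360,225,.006,.02)
z=np.load('side0.npz'); S=z['W']
rect('S testerTop',175,140,240,200,.045,.062,S)
rect('S dialgrip',175,140,240,200,.085,.105,S)
P=rect('S crown',225,170,280,230,.13,.16,S)
rect('S headset all',225,170,280,230,.02,.16,S)
rect('S bar',280,195,350,300,.15,.185,S)
# principal axes
def pca(n,P):
    P=P[:,:2]; w,v=np.linalg.eigh(np.cov((P-P.mean(0)).T)); print(n,np.degrees(np.arctan2(v[1,1],v[0,1])))
pca('crown',P)
E
```

```text
z table -3.918587018088139e-05
testerTop 1114 rect [535.7 286.3] [160.5 150.7] 18.4 mean [0.5348 0.2849 0.054 ]
dialgrip 46 rect [526.3 283.7] [56.7 13.2] 52.8 mean [0.5255 0.2825 0.0957]
headset crown 138 rect [542.4  16.7] [90.5 27.3] 6.9 mean [0.5418 0.0168 0.1382]
headset all 350 rect [543.1  16.2] [157.7  56.6] 5.7 mean [0.5344 0.0162 0.1012]
bar 243 rect [ 561.3 -264.1] [238.6  16.8] 70.0 mean [ 0.5602 -0.2646  0.1651]
foot 1384 rect [ 561.9 -289.8] [381.4 290.5] 89.7 mean [ 0.5532 -0.263   0.0114]
S testerTop 907 rect [553.4 319.5] [310.6 216. ] 57.3 mean [0.5298 0.2759 0.0536]
S dialgrip 44 rect [527.3 284.5] [58.9 14.2] 52.5 mean [0.5255 0.2805 0.0944]
S crown 158 rect [543.9  13. ] [73.9 27.6] 7.9 mean [0.5398 0.0112 0.1389]
S headset all 807 rect [579.9  75.8] [289.5 206.8] 46.1 mean [0.5437 0.0191 0.0777]
S bar 442 rect [ 562.2 -265. ] [240.3  17.5] 69.3 mean [ 0.5559 -0.2766  0.165 ]
crown -175.73748587534786
```

View pics/crop1.png

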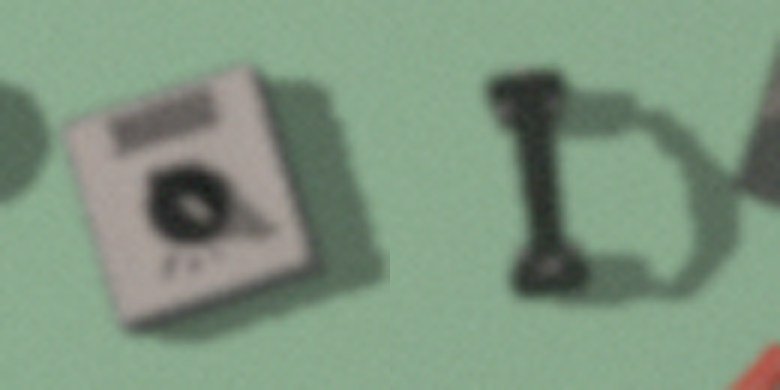

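The crop confirms the grey tester: grille up-left at (163,120), dial at (190,205) with its white line pointing lower right, and three ribs at (170–215,265). Its top measures 160x151 mm at 54 mm height. The crown is at (0.543, 0.016), yaw about 6.3°, and its 28 mm width matches. The bar middle is at (0.5615, -0.264), along 70°, with a length of 239 mm. The dial axis is at (0.526, 0.2835), with the grip at 52.5° as expected for home. Next I move above the headset.

Request:
drive_tool:
  commands:
    - {"wy":-0.1022,"grip":87}
    - {"wy":-0.1022,"grip":87}
    - {"wy":-0.1022,"grip":87}
    - {"dx":-0.935,"dz":-0.394,"grip":87}
    - {"dx":-0.935,"dz":-0.394,"grip":87}
    - {"dx":-0.935,"dz":-0.394,"grip":87}
    - {"dx":-0.935,"dz":-0.394,"grip":87}
    - {"dx":-0.935,"dz":-0.394,"grip":87}

```text
schema error: expected keys dx, dy, dz, wx, wy, wz, grip
```

Request:
drive_tool:
  commands:
    - {"dx":-0.935,"dz":-0.394,"grip":87}
    - {"dx":-0.935,"dz":-0.394,"grip":87}
    - {"dx":-0.935,"dz":-0.394,"grip":87}
    - {"dx":-0.935,"dz":-0.394,"grip":87}
    - {"dx":-0.935,"dz":-0.394,"grip":87}
    - {"dx":-0.935,"dz":-0.394,"grip":87}
    - {"dx":-0.935,"dz":-0.394,"grip":87}
    - {"dx":-0.935,"dz":-0.394,"grip":87}

```text
schema error: expected keys dx, dy, dz, wx, wy, wz, grip
```

Request:
drive_tool:
  commands:
    - {"dx":-0.935,"dz":-0.394,"grip":87}
    - {"dx":-0.935,"dz":-0.394,"grip":87}
    - {"dx":-0.935,"dz":-0.394,"grip":87}
    - {"grip":87}

```text
schema error: expected keys dx, dy, dz, wx, wy, wz, grip
```

```bash
cat >> h.py <<'E'
def yaw():
    s=bot.read_state(); R=s['tcp_rot']; return s['time_s'],s['position'].round(4),np.degrees(np.arctan2(R[1,0],R[0,0])).round(2),s['opening'],s['force'].round(1),s['moment'].round(2),R[:,1].round(3)
def go(x,y):
    s=bot.read_state(); d=np.array([x,y,0])-s['position']; d[2]=0; return ((s['tcp_rot'].T@d)/.04).round(3)
E
python3 -c "
from h import *
print(yaw(),go(.543,.016))
r,W=cloud('side');save(r[150:270,180:340].repeat(4,0).repeat(4,1),'s1.png')"
```

```text
(0.1, array([0.2267, 0.5818, 0.2437]), np.float64(68.7), 0.9957130466545956, array([-0.1,  0.3,  0. ]), array([-0.03,  0.02,  0.  ]), array([-0.001, -0.002, -1.   ])) [-10.305   0.016 -12.506]
```

View pics/s1.png

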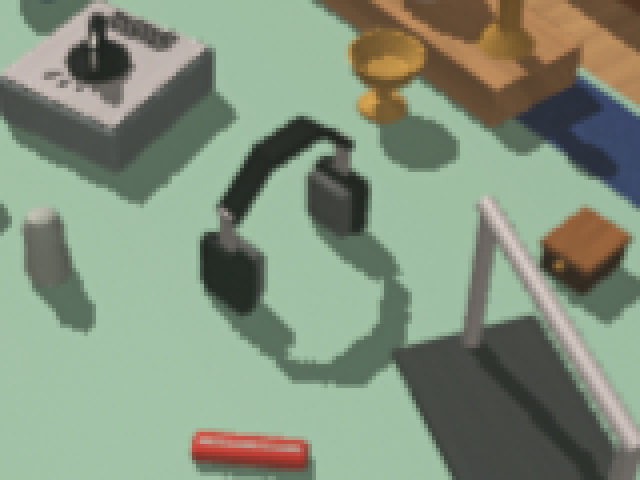

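The commands were refused because every key must be present, so nothing moved. The picture shows the headset standing at crop (285,210), untouched. I'll resend with all keys.

Request:
drive_tool:
  commands:
    - {"dx":0,"dy":0,"dz":0,"wx":0,"wy":-0.1022,"wz":0,"grip":87}
    - {"dx":0,"dy":0,"dz":0,"wx":0,"wy":-0.1022,"wz":0,"grip":87}
    - {"dx":0,"dy":0,"dz":0,"wx":0,"wy":-0.1022,"wz":0,"grip":87}
    - {"dx":-0.935,"dy":0,"dz":-0.394,"wx":0,"wy":0,"wz":0,"grip":87}
    - {"dx":-0.935,"dy":0,"dz":-0.394,"wx":0,"wy":0,"wz":0,"grip":87}
    - {"dx":-0.935,"dy":0,"dz":-0.394,"wx":0,"wy":0,"wz":0,"grip":87}
    - {"dx":-0.935,"dy":0,"dz":-0.394,"wx":0,"wy":0,"wz":0,"grip":87}
    - {"dx":-0.935,"dy":0,"dz":-0.394,"wx":0,"wy":0,"wz":0,"grip":87}

```text
time_s: 1.15
position: [0.3262, 0.4038, 0.2444]
tcp_rot: [[-0.11, -0.0, -0.994], [0.994, -0.0, -0.11], [-0.0, -1.0, 0.0]]
force: [-0.2, -0.1, 1.8]
opening: 1.0
```

Request:
drive_tool:
  commands:
    - {"dx":-0.935,"dy":0,"dz":-0.394,"wx":0,"wy":0,"wz":0,"grip":87}
    - {"dx":-0.935,"dy":0,"dz":-0.394,"wx":0,"wy":0,"wz":0,"grip":87}
    - {"dx":-0.935,"dy":0,"dz":-0.394,"wx":0,"wy":0,"wz":0,"grip":87}
    - {"dx":-0.935,"dy":0,"dz":-0.394,"wx":0,"wy":0,"wz":0,"grip":87}
    - {"dx":-0.935,"dy":0,"dz":-0.394,"wx":0,"wy":0,"wz":0,"grip":87}
    - {"dx":-0.935,"dy":0,"dz":-0.394,"wx":0,"wy":0,"wz":0,"grip":87}
    - {"dx":-0.935,"dy":0,"dz":-0.394,"wx":0,"wy":0,"wz":0,"grip":87}
    - {"dx":-0.935,"dy":0,"dz":-0.394,"wx":0,"wy":0,"wz":0,"grip":87}

```text
time_s: 2.15
position: [0.4844, 0.1202, 0.2444]
tcp_rot: [[-0.109, -0.0, -0.994], [0.994, 0.0, -0.109], [0.0, -1.0, 0.0]]
force: [0.6, 0.2, -0.2]
opening: 0.999
```

Request:
drive_tool:
  commands:
    - {"dx":-0.935,"dy":0,"dz":-0.394,"wx":0,"wy":0,"wz":0,"grip":87}
    - {"dx":-0.935,"dy":0,"dz":-0.394,"wx":0,"wy":0,"wz":0,"grip":87}
    - {"dx":-0.935,"dy":0,"dz":-0.394,"wx":0,"wy":0,"wz":0,"grip":87}
    - {"dx":0,"dy":0,"dz":0,"wx":0,"wy":0,"wz":0,"grip":87}
    - {"dx":0,"dy":0,"dz":0,"wx":0,"wy":0,"wz":0,"grip":87}

```text
time_s: 2.78
position: [0.5425, 0.0155, 0.2441]
tcp_rot: [[-0.109, -0.002, -0.994], [0.994, 0.001, -0.109], [0.001, -1.0, 0.002]]
force: [-0.4, 0.5, -0.7]
opening: 1.004
```

```bash
python3 -c "
from h import *
print(yaw(),go(.543,.016))"
```

```text
(2.775, array([0.5425, 0.0155, 0.2441]), np.float64(96.26), 1.003940488766018, array([-0.4,  0.5, -0.7]), array([0.01, 0.02, 0.02]), array([-0.002,  0.001, -1.   ])) [ 0.012 -0.    -0.015]
```

Request:
drive_tool:
  commands:
    - {"dx":0,"dy":0.8,"dz":0,"wx":0,"wy":0,"wz":0,"grip":87}
    - {"dx":0,"dy":0.8,"dz":0,"wx":0,"wy":0,"wz":0,"grip":87}
    - {"dx":0,"dy":0.5,"dz":0,"wx":0,"wy":0,"wz":0,"grip":87}
    - {"dx":0,"dy":0.21,"dz":0,"wx":0,"wy":0,"wz":0,"grip":87}
    - {"dx":0,"dy":0,"dz":0,"wx":0,"wy":0,"wz":0,"grip":87}
    - {"dx":0,"dy":0,"dz":0,"wx":0,"wy":0,"wz":0,"grip":45}
    - {"dx":0,"dy":0,"dz":0,"wx":0,"wy":0,"wz":0,"grip":40}
    - {"dx":0,"dy":0,"dz":0,"wx":0,"wy":0,"wz":0,"grip":36}

```text
time_s: 3.78
position: [0.5435, 0.015, 0.1528]
tcp_rot: [[-0.11, 0.001, -0.994], [0.994, -0.0, -0.11], [-0.0, -1.0, -0.001]]
force: [-0.7, 0.1, -0.5]
opening: 0.743
```

```bash
python3 -c "
from h import *
print(yaw())
r,W=cloud('side');save(r[120:250,180:340].repeat(4,0).repeat(4,1),'s2.png')"
```

```text
(3.775, array([0.5435, 0.015 , 0.1528]), np.float64(96.29), 0.7433148784995147, array([-0.7,  0.1, -0.5]), array([ 0.04,  0.04, -0.04]), array([ 0.001, -0.   , -1.   ]))
```

View pics/s2.png

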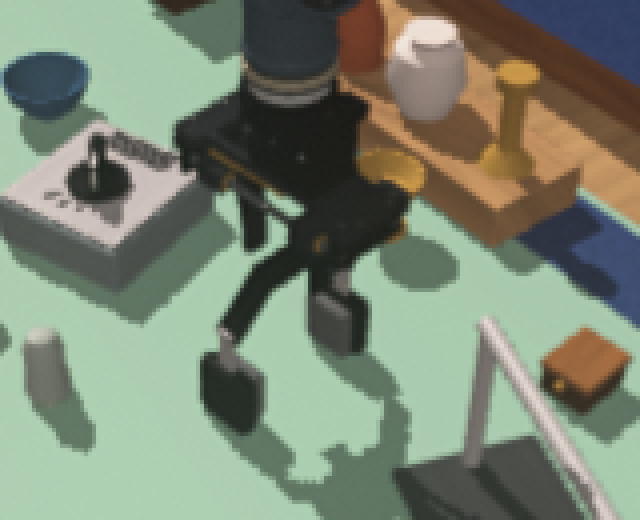

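The picture shows the fingers astride the crown, one at (255,225) and the other hidden behind the body at (325,235). The headset is undisturbed, so I close and lift.

Request:
drive_tool:
  commands:
    - {"dx":0,"dy":0,"dz":0,"wx":0,"wy":0,"wz":0,"grip":15}
    - {"dx":0,"dy":0,"dz":0,"wx":0,"wy":0,"wz":0,"grip":15}
    - {"dx":0,"dy":0,"dz":0,"wx":0,"wy":0,"wz":0,"grip":15}
    - {"dx":0,"dy":0,"dz":0,"wx":0,"wy":0,"wz":0,"grip":15}
    - {"dx":0,"dy":0,"dz":0,"wx":0,"wy":0,"wz":0,"grip":15}
    - {"dx":0,"dy":0,"dz":0,"wx":0,"wy":0,"wz":0,"grip":15}
    - {"dx":0,"dy":0,"dz":0,"wx":0,"wy":0,"wz":0,"grip":15}

```text
time_s: 4.7
position: [0.5432, 0.0151, 0.1521]
tcp_rot: [[-0.11, -0.0, -0.994], [0.994, -0.0, -0.11], [-0.0, -1.0, 0.0]]
force: [-0.5, 0.5, -0.8]
opening: 0.316
```

Request:
drive_tool:
  commands:
    - {"dx":0,"dy":-0.3,"dz":0,"wx":0,"wy":0,"wz":0,"grip":15}
    - {"dx":0,"dy":-0.5,"dz":0,"wx":0,"wy":0,"wz":0,"grip":15}
    - {"dx":0,"dy":-0.8,"dz":0,"wx":0,"wy":0,"wz":0,"grip":15}
    - {"dx":0,"dy":-0.8,"dz":0,"wx":0,"wy":0,"wz":0,"grip":15}
    - {"dx":0,"dy":-0.8,"dz":0,"wx":0,"wy":0,"wz":0,"grip":15}
    - {"dx":0,"dy":-0.8,"dz":0,"wx":0,"wy":0,"wz":0,"grip":15}
    - {"dx":0,"dy":-0.5,"dz":0,"wx":0,"wy":0,"wz":0,"grip":15}
    - {"dx":0,"dy":-0.3,"dz":0,"wx":0,"wy":0,"wz":0,"grip":15}

```text
time_s: 5.7
position: [0.5433, 0.0151, 0.3459]
tcp_rot: [[-0.11, 0.002, -0.994], [0.994, -0.0, -0.11], [-0.001, -1.0, -0.002]]
force: [-0.1, 0.6, -1.2]
opening: 0.316
```

```bash
python3 -c "
from h import *
print(yaw())
r,W=cloud('side')
P=W[60:260,150:360].reshape(-1,3);P=P[(np.hypot(P[:,0]-.543,P[:,1]-.016)<.11)&(P[:,2]>.1)&(P[:,2]<.27)]
print(len(P),P[:,2].min())
save(r[60:220,180:340].repeat(3,0).repeat(3,1),'s3.png')"
```

```text
(5.7, array([0.5433, 0.0151, 0.3459]), np.float64(96.29), 0.31646738647264105, array([-0.1,  0.6, -1.2]), array([-0.  , -0.03, -0.03]), array([ 0.002, -0.   , -1.   ]))
690 0.19550401079084131
```

View pics/s3.png

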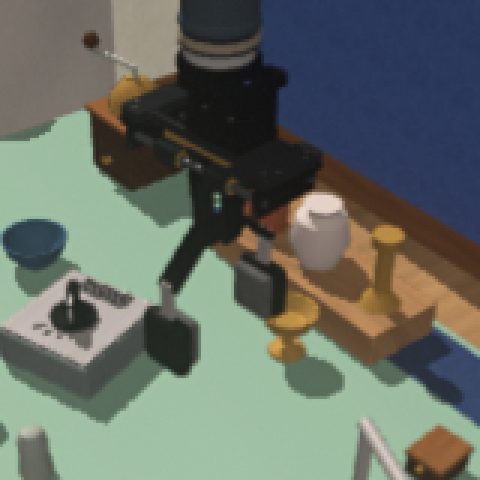

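The headset is held and lifted with its cups at 0.195 m and the opening at 27.5 mm, as expected. Next I turn it across the bar and carry it over.

Request:
drive_tool:
  commands:
    - {"dx":0,"dy":0,"dz":0,"wx":0,"wy":0.073,"wz":0,"grip":15}
    - {"dx":0,"dy":0,"dz":0,"wx":0,"wy":0.073,"wz":0,"grip":15}
    - {"dx":0,"dy":0,"dz":0,"wx":0,"wy":0.073,"wz":0,"grip":15}
    - {"dx":0,"dy":0,"dz":0,"wx":0,"wy":0.073,"wz":0,"grip":15}
    - {"dx":-0.32,"dy":0,"dz":-0.141,"wx":0,"wy":0,"wz":0,"grip":15}
    - {"dx":-0.64,"dy":0,"dz":-0.282,"wx":0,"wy":0,"wz":0,"grip":15}
    - {"dx":-0.64,"dy":0,"dz":-0.282,"wx":0,"wy":0,"wz":0,"grip":15}
    - {"dx":-0.64,"dy":0,"dz":-0.282,"wx":0,"wy":0,"wz":0,"grip":15}

```text
time_s: 6.75
position: [0.5494, -0.0843, 0.3437]
tcp_rot: [[0.34, -0.001, -0.94], [0.94, -0.0, 0.34], [-0.001, -1.0, 0.001]]
force: [0.4, -0.3, -1.3]
opening: 0.315
```

Request:
drive_tool:
  commands:
    - {"dx":-0.64,"dy":0,"dz":-0.282,"wx":0,"wy":0,"wz":0,"grip":15}
    - {"dx":-0.64,"dy":0,"dz":-0.282,"wx":0,"wy":0,"wz":0,"grip":15}
    - {"dx":-0.64,"dy":0,"dz":-0.282,"wx":0,"wy":0,"wz":0,"grip":15}
    - {"dx":-0.64,"dy":0,"dz":-0.282,"wx":0,"wy":0,"wz":0,"grip":15}
    - {"dx":-0.64,"dy":0,"dz":-0.282,"wx":0,"wy":0,"wz":0,"grip":15}
    - {"dx":-0.64,"dy":0,"dz":-0.282,"wx":0,"wy":0,"wz":0,"grip":15}
    - {"dx":-0.32,"dy":0,"dz":-0.141,"wx":0,"wy":0,"wz":0,"grip":15}
    - {"dx":0,"dy":0,"dz":0,"wx":0,"wy":0,"wz":0,"grip":15}

```text
time_s: 7.75
position: [0.5616, -0.265, 0.3438]
tcp_rot: [[0.343, -0.0, -0.939], [0.939, 0.001, 0.343], [0.0, -1.0, 0.001]]
force: [0.5, 0.5, -2.1]
opening: 0.318
```

Request:
drive_tool:
  commands:
    - {"dx":0,"dy":0,"dz":0,"wx":0,"wy":0,"wz":0,"grip":15}
    - {"dx":0,"dy":0,"dz":0,"wx":0,"wy":0,"wz":0,"grip":15}

```text
time_s: 8.0
position: [0.5618, -0.2629, 0.3443]
tcp_rot: [[0.341, -0.0, -0.94], [0.94, 0.0, 0.341], [0.0, -1.0, 0.0]]
force: [-0.3, -0.5, -1.7]
opening: 0.317
```

```bash
python3 -c "
from h import *
print(yaw(),go(.5615,-.2645))
r,W=cloud('side');np.savez('s4.npz',r=r,W=W)
m=(np.hypot(W[...,0]-.5615,W[...,1]+.2645)<.13)&(W[...,2]>.185)&(W[...,2]<.262)
P=W[m]; u=np.array([.94,-.342]); v=np.array([.342,.94]); q=(P[:,:2]-[.5615,-.2645])
a=q@u;b=q@v
for n,k in(('far',a>0.03),('near',a<-.03)): print(n,k.sum(),np.percentile(a[k],[2,98]).round(4),np.percentile(b[k],[2,98]).round(4),np.percentile(P[k,2],[1,99]).round(4))
save(np.kron(r[90:290,230:430],np.ones((3,3,1),np.uint8)),'s4.png')"
```

```text
(8.0, array([ 0.5618, -0.2629,  0.3443]), np.float64(70.09), 0.31722056421040634, array([-0.3, -0.5, -1.7]), array([-0.02, -0.01,  0.03]), array([-0.,  0., -1.])) [-0.039 -0.    -0.007]
far 401 [0.0462 0.0756] [-0.0256  0.023 ] [0.1983 0.259 ]
near 405 [-0.0776 -0.0464] [-0.0282  0.0237] [0.1967 0.2603]
```

View pics/s4.png

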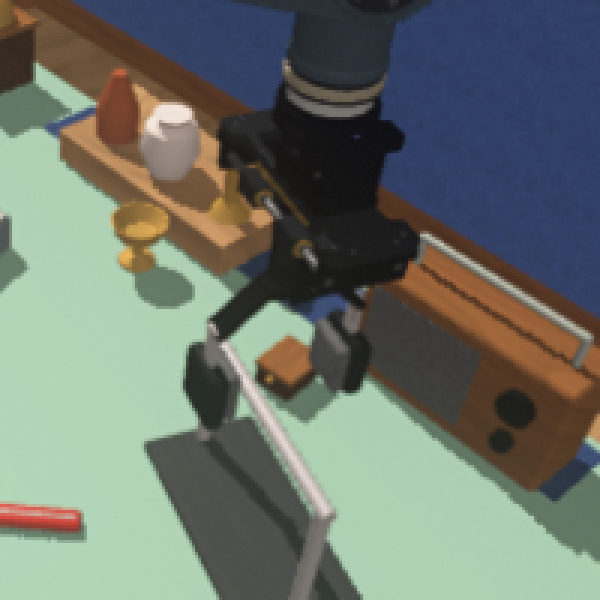

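The headset hangs level and centred over the bar. The cups span -77 to +76 mm across it, with undersides at about 0.195 m. Before lowering I check the radio's clearance.

```bash
python3 -c "
import numpy as np
W=np.load('top0.npz')['W'][100:140,285:358].reshape(-1,3);W=W[W[:,2]>.03]
print(np.percentile(W,[1,99],axis=0).round(3))"
```

```text
[[ 0.813 -0.424  0.034]
 [ 0.909 -0.169  0.191]]
```

Request:
drive_tool:
  commands:
    - {"dx":0,"dy":0.5,"dz":0,"wx":0,"wy":0,"wz":0,"grip":15}
    - {"dx":0,"dy":0.7,"dz":0,"wx":0,"wy":0,"wz":0,"grip":15}
    - {"dx":0,"dy":0.7,"dz":0,"wx":0,"wy":0,"wz":0,"grip":15}
    - {"dx":0,"dy":0.5,"dz":0,"wx":0,"wy":0,"wz":0,"grip":15}

```text
time_s: 8.55
position: [0.5615, -0.263, 0.247]
tcp_rot: [[0.341, -0.001, -0.94], [0.94, 0.001, 0.341], [0.0, -1.0, 0.001]]
force: [0.4, -0.1, -0.3]
opening: 0.317
```

Request:
drive_tool:
  commands:
    - {"dx":0,"dy":0.6,"dz":0,"wx":0,"wy":0,"wz":0,"grip":15}
    - {"dx":0,"dy":0.4,"dz":0,"wx":0,"wy":0,"wz":0,"grip":15}
    - {"dx":0,"dy":0.2,"dz":0,"wx":0,"wy":0,"wz":0,"grip":15}
    - {"dx":0,"dy":0.12,"dz":0,"wx":0,"wy":0,"wz":0,"grip":15}
    - {"dx":0,"dy":0,"dz":0,"wx":0,"wy":0,"wz":0,"grip":15}
    - {"dx":0,"dy":0,"dz":0,"wx":0,"wy":0,"wz":0,"grip":15}

```text
time_s: 9.3
position: [0.5621, -0.2643, 0.1961]
tcp_rot: [[0.342, 0.001, -0.94], [0.94, -0.001, 0.342], [-0.0, -1.0, -0.001]]
force: [-1.1, -0.1, -1.7]
opening: 0.318
```

Request:
drive_tool:
  commands:
    - {"dx":0,"dy":0.03,"dz":0,"wx":0,"wy":0,"wz":0,"grip":15}
    - {"dx":0,"dy":0,"dz":0,"wx":0,"wy":0,"wz":0,"grip":15}

```text
time_s: 9.55
position: [0.5618, -0.2641, 0.1944]
tcp_rot: [[0.342, 0.0, -0.94], [0.94, -0.0, 0.342], [-0.0, -1.0, -0.0]]
force: [-0.3, 0.5, -1.4]
opening: 0.323
```

Two steps of 1 mm more to feel the contact.

Request:
drive_tool:
  commands:
    - {"dx":0,"dy":0.03,"dz":0,"wx":0,"wy":0,"wz":0,"grip":15}
    - {"dx":0,"dy":0,"dz":0,"wx":0,"wy":0,"wz":0,"grip":15}

```text
time_s: 9.8
position: [0.5616, -0.264, 0.1928]
tcp_rot: [[0.342, -0.0, -0.94], [0.94, 0.0, 0.342], [0.0, -1.0, 0.0]]
force: [-0.7, -0.5, -2.1]
opening: 0.321
```

Request:
drive_tool:
  commands:
    - {"dx":0,"dy":0.025,"dz":0,"wx":0,"wy":0,"wz":0,"grip":15}
    - {"dx":0,"dy":0,"dz":0,"wx":0,"wy":0,"wz":0,"grip":15}

```text
time_s: 10.05
position: [0.5618, -0.264, 0.192]
tcp_rot: [[0.342, 0.0, -0.94], [0.94, -0.0, 0.342], [-0.0, -1.0, -0.0]]
force: [-0.0, -0.5, -1.2]
opening: 0.315
```

Request:
drive_tool:
  commands:
    - {"dx":0,"dy":0,"dz":0,"wx":0,"wy":0,"wz":0,"grip":30}
    - {"dx":0,"dy":0,"dz":0,"wx":0,"wy":0,"wz":0,"grip":33}
    - {"dx":0,"dy":0,"dz":0,"wx":0,"wy":0,"wz":0,"grip":40}
    - {"dx":0,"dy":0,"dz":0,"wx":0,"wy":0,"wz":0,"grip":50}
    - {"dx":0,"dy":0,"dz":0,"wx":0,"wy":0,"wz":0,"grip":60}
    - {"dx":0,"dy":0,"dz":0,"wx":0,"wy":0,"wz":0,"grip":60}
    - {"dx":0,"dy":0,"dz":0,"wx":0,"wy":0,"wz":0,"grip":60}

```text
time_s: 10.92
position: [0.5617, -0.264, 0.192]
tcp_rot: [[0.342, -0.0, -0.94], [0.94, 0.0, 0.342], [0.0, -1.0, 0.0]]
force: [0.1, -0.5, -0.1]
opening: 0.68
```

Request:
drive_tool:
  commands:
    - {"dx":0,"dy":-0.3,"dz":0,"wx":0,"wy":0,"wz":0,"grip":60}
    - {"dx":0,"dy":-0.6,"dz":0,"wx":0,"wy":0,"wz":0,"grip":60}
    - {"dx":0,"dy":-0.6,"dz":0,"wx":0,"wy":0,"wz":0,"grip":60}

```text
time_s: 11.3
position: [0.5618, -0.2641, 0.2533]
tcp_rot: [[0.342, 0.0, -0.94], [0.94, -0.0, 0.342], [-0.0, -1.0, -0.001]]
force: [-0.0, -0.4, 0.5]
opening: 0.686
```

```bash
python3 -c "
from h import *
print(yaw(),go(.526,.2835))
r,W=cloud('side')
m=(np.hypot(W[...,0]-.5615,W[...,1]+.2645)<.13)&(W[...,2]>.03)&(W[...,2]<.105)
P=W[m]; u=np.array([.94,-.342]); v=np.array([.342,.94]); q=(P[:,:2]-[.5615,-.2645])
a=q@u;b=q@v
for n,k in(('far',(a>0.03)&(abs(b)<.08)),('near',(a<-.03)&(abs(b)<.08))): print(n,k.sum(),np.percentile(a[k],[2,98]).round(4),np.percentile(b[k],[2,98]).round(4),np.percentile(P[k,2],[1,99]).round(4))
save(np.kron(r[140:300,240:400],np.ones((3,3,1),np.uint8)),'s5.png')"
```

```text
(11.3, array([ 0.5618, -0.2641,  0.2533]), np.float64(70.01), 0.685830758668176, array([-0. , -0.4,  0.5]), array([-0.02, -0.01,  0.03]), array([ 0., -0., -1.])) [ 1.2559e+01 -5.0000e-03  5.5220e+00]
far 199 [0.0461 0.0755] [-0.0273  0.0226] [0.0485 0.1035]
near 308 [-0.0775 -0.0472] [-0.0295  0.0226] [0.0465 0.1038]
```

View pics/s5.png

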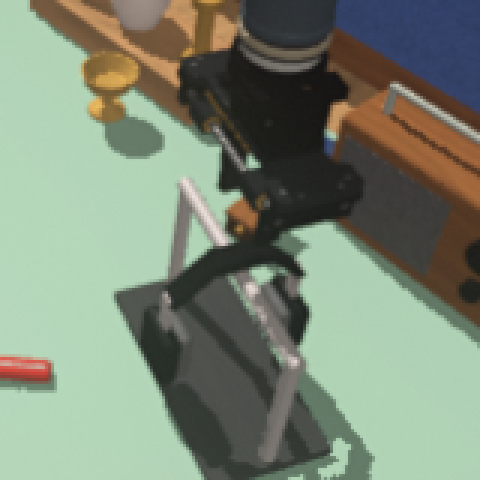

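The headset hangs on the bar at crop (235,275), one cup on each side at (160,350) and (290,310). It is level (undersides about 0.045 m in both clouds), symmetric and released. On to the dial. I translate first and rotate afterwards, because of joint 6's range.

Request:
drive_tool:
  commands:
    - {"dx":0.4187,"dy":0,"dz":0.184,"wx":0,"wy":0,"wz":0,"grip":70}
    - {"dx":0.8373,"dy":0,"dz":0.3681,"wx":0,"wy":0,"wz":0,"grip":70}
    - {"dx":0.8373,"dy":0,"dz":0.3681,"wx":0,"wy":0,"wz":0,"grip":70}
    - {"dx":0.8373,"dy":0,"dz":0.3681,"wx":0,"wy":0,"wz":0,"grip":70}
    - {"dx":0.8373,"dy":0,"dz":0.3681,"wx":0,"wy":0,"wz":0,"grip":70}
    - {"dx":0.8373,"dy":0,"dz":0.3681,"wx":0,"wy":0,"wz":0,"grip":70}
    - {"dx":0.8373,"dy":0,"dz":0.3681,"wx":0,"wy":0,"wz":0,"grip":70}
    - {"dx":0.8373,"dy":0,"dz":0.3681,"wx":0,"wy":0,"wz":0,"grip":70}

```text
time_s: 12.35
position: [0.542, 0.0123, 0.2507]
tcp_rot: [[0.341, -0.003, -0.94], [0.94, 0.001, 0.341], [-0.0, -1.0, 0.003]]
force: [0.4, 0.1, 0.5]
opening: 0.799
```

Request:
drive_tool:
  commands:
    - {"dx":0.8373,"dy":0,"dz":0.3681,"wx":0,"wy":0,"wz":0,"grip":70}
    - {"dx":0.8373,"dy":0,"dz":0.3681,"wx":0,"wy":0,"wz":0,"grip":70}
    - {"dx":0.8373,"dy":0,"dz":0.3681,"wx":0,"wy":0,"wz":0,"grip":70}
    - {"dx":0.8373,"dy":0,"dz":0.3681,"wx":0,"wy":0,"wz":0,"grip":70}
    - {"dx":0.8373,"dy":0,"dz":0.3681,"wx":0,"wy":0,"wz":0,"grip":70}
    - {"dx":0.8373,"dy":0,"dz":0.3681,"wx":0,"wy":0,"wz":0,"grip":70}
    - {"dx":0.8373,"dy":0,"dz":0.3681,"wx":0,"wy":0,"wz":0,"grip":70}
    - {"dx":0.4187,"dy":0,"dz":0.184,"wx":0,"wy":0,"wz":0,"grip":70}

```text
time_s: 13.35
position: [0.5238, 0.2856, 0.2507]
tcp_rot: [[0.339, -0.003, -0.941], [0.941, -0.001, 0.339], [-0.002, -1.0, 0.002]]
force: [-0.4, -0.3, 0.3]
opening: 0.803
```

Request:
drive_tool:
  commands:
    - {"dx":0,"dy":0,"dz":0,"wx":0,"wy":-0.1007,"wz":0,"grip":70}
    - {"dx":0,"dy":0,"dz":0,"wx":0,"wy":-0.1007,"wz":0,"grip":70}
    - {"dx":0,"dy":0,"dz":0,"wx":0,"wy":-0.1007,"wz":0,"grip":70}
    - {"dx":0,"dy":0,"dz":0,"wx":0,"wy":-0.1007,"wz":0,"grip":70}
    - {"dx":0,"dy":0,"dz":0,"wx":0,"wy":-0.1007,"wz":0,"grip":70}
    - {"dx":0,"dy":0,"dz":0,"wx":0,"wy":-0.1007,"wz":0,"grip":70}
    - {"dx":0,"dy":0,"dz":0,"wx":0,"wy":-0.1007,"wz":0,"grip":70}
    - {"dx":0,"dy":0,"dz":0,"wx":0,"wy":-0.1007,"wz":0,"grip":70}

```text
time_s: 14.35
position: [0.525, 0.2831, 0.2512]
tcp_rot: [[-0.796, -0.002, -0.605], [0.605, -0.001, -0.796], [0.001, -1.0, 0.002]]
force: [0.1, 0.6, -0.3]
opening: 0.808
```

Request:
drive_tool:
  commands:
    - {"dx":0,"dy":0,"dz":0,"wx":0,"wy":0,"wz":0,"grip":70}
    - {"dx":0,"dy":0,"dz":0,"wx":0,"wy":0,"wz":0,"grip":70}

```text
time_s: 14.6
position: [0.5255, 0.2834, 0.2516]
tcp_rot: [[-0.792, -0.001, -0.61], [0.61, -0.0, -0.792], [0.001, -1.0, 0.001]]
force: [-0.3, -0.2, 0.0]
opening: 0.807
```

```bash
python3 -c "
from h import *
print(yaw(),go(.526,.2835))
r,W=cloud('side')
m=(np.hypot(W[...,0]-.526,W[...,1]-.2835)<.05)&(W[...,2]>.07)&(W[...,2]<.105)
P=(W[m][:,:2]*1000).astype(np.float32); print(len(P),cv2.minAreaRect(P))"
```

```text
(14.6, array([0.5255, 0.2834, 0.2516]), np.float64(142.38), 0.8068849823820031, array([-0.3, -0.2,  0. ]), array([ 0.08,  0.05, -0.04]), array([-0.001, -0.   , -1.   ])) [-0.008 -0.    -0.01 ]
60 ((527.4866333007812, 284.445556640625), (60.862770080566406, 13.43929386138916), 52.6886100769043)
```

Request:
drive_tool:
  commands:
    - {"dx":0,"dy":0.8,"dz":0,"wx":0,"wy":0,"wz":0,"grip":60}
    - {"dx":0,"dy":0.8,"dz":0,"wx":0,"wy":0,"wz":0,"grip":60}
    - {"dx":0,"dy":0.8,"dz":0,"wx":0,"wy":0,"wz":0,"grip":60}
    - {"dx":0,"dy":0.7,"dz":0,"wx":0,"wy":0,"wz":0,"grip":60}
    - {"dx":0,"dy":0.5,"dz":0,"wx":0,"wy":0,"wz":0,"grip":50}
    - {"dx":0,"dy":0.3,"dz":0,"wx":0,"wy":0,"wz":0,"grip":50}
    - {"dx":0,"dy":0.06,"dz":0,"wx":0,"wy":0,"wz":0,"grip":50}
    - {"dx":0,"dy":0,"dz":0,"wx":0,"wy":0,"wz":0,"grip":40}

```text
time_s: 15.65
position: [0.5264, 0.2838, 0.0941]
tcp_rot: [[-0.793, 0.001, -0.609], [0.609, 0.0, -0.793], [-0.001, -1.0, -0.001]]
force: [0.1, -0.6, -0.0]
opening: 0.523
```

Request:
drive_tool:
  commands:
    - {"dx":0,"dy":0,"dz":0,"wx":0,"wy":0,"wz":0,"grip":0}
    - {"dx":0,"dy":0,"dz":0,"wx":0,"wy":0,"wz":0,"grip":0}
    - {"dx":0,"dy":0,"dz":0,"wx":0,"wy":0,"wz":0,"grip":0}
    - {"dx":0,"dy":0,"dz":0,"wx":0,"wy":0,"wz":0,"grip":0}
    - {"dx":0,"dy":0,"dz":0,"wx":0,"wy":0,"wz":0,"grip":0}
    - {"dx":0,"dy":0,"dz":0,"wx":0,"wy":0,"wz":0,"grip":0}

```text
time_s: 16.4
position: [0.5257, 0.2839, 0.0939]
tcp_rot: [[-0.794, -0.0, -0.609], [0.609, 0.0, -0.794], [0.0, -1.0, -0.0]]
force: [-1.5, 1.5, 4.3]
opening: 0.156
```

```bash
python3 -c "
from h import *
print(yaw())"
```

```text
(16.4, array([0.5257, 0.2839, 0.0939]), np.float64(142.51), 0.1563345141926366, array([-1.5,  1.5,  4.3]), array([0.38, 0.39, 0.05]), array([-0.,  0., -1.]))
```

Gripped: 13.6 mm opening on the 14 mm bar. Turning clockwise (+wy, 68.75° = 0.764), first most of the way.

Request:
drive_tool:
  commands:
    - {"dx":0,"dy":0,"dz":0,"wx":0,"wy":0.07,"wz":0,"grip":0}
    - {"dx":0,"dy":0,"dz":0,"wx":0,"wy":0.07,"wz":0,"grip":0}
    - {"dx":0,"dy":0,"dz":0,"wx":0,"wy":0.07,"wz":0,"grip":0}
    - {"dx":0,"dy":0,"dz":0,"wx":0,"wy":0.07,"wz":0,"grip":0}
    - {"dx":0,"dy":0,"dz":0,"wx":0,"wy":0.07,"wz":0,"grip":0}
    - {"dx":0,"dy":0,"dz":0,"wx":0,"wy":0.07,"wz":0,"grip":0}
    - {"dx":0,"dy":0,"dz":0,"wx":0,"wy":0.07,"wz":0,"grip":0}
    - {"dx":0,"dy":0,"dz":0,"wx":0,"wy":0,"wz":0,"grip":0}

```text
time_s: 17.4
position: [0.5247, 0.2855, 0.0939]
tcp_rot: [[-0.145, -0.002, -0.989], [0.989, 0.003, -0.145], [0.003, -1.0, 0.001]]
force: [-4.5, 7.5, 4.7]
opening: 0.16
```

```bash
python3 -c "
from h import *
print(yaw())"
```

```text
(17.4, array([0.5247, 0.2855, 0.0939]), np.float64(98.34), 0.1599386111843048, array([-4.5,  7.5,  4.7]), array([1.29, 0.68, 0.09]), array([-0.002,  0.003, -1.   ]))
```

Request:
drive_tool:
  commands:
    - {"dx":0,"dy":0,"dz":0,"wx":0,"wy":0.07,"wz":0,"grip":0}
    - {"dx":0,"dy":0,"dz":0,"wx":0,"wy":0.07,"wz":0,"grip":0}
    - {"dx":0,"dy":0,"dz":0,"wx":0,"wy":0.07,"wz":0,"grip":0}
    - {"dx":0,"dy":0,"dz":0,"wx":0,"wy":0.07,"wz":0,"grip":0}
    - {"dx":0,"dy":0,"dz":0,"wx":0,"wy":0,"wz":0,"grip":0}
    - {"dx":0,"dy":0,"dz":0,"wx":0,"wy":0,"wz":0,"grip":0}

```text
time_s: 18.15
position: [0.5248, 0.2867, 0.0939]
tcp_rot: [[0.29, -0.001, -0.957], [0.957, 0.005, 0.29], [0.004, -1.0, 0.002]]
force: [-3.9, 11.2, 4.0]
opening: 0.157
```

```bash
python3 -c "
from h import *
print(yaw(),bot.read_state()['joint_positions'].round(1))
r,W=cloud('side'); r2,W2=cloud('top'); np.savez('s6.npz',r=r,W=W,r2=r2,W2=W2)
m=(np.hypot(W[...,0]-.526,W[...,1]-.2835)<.036)&(W[...,2]>.068)&(W[...,2]<.103)
P=(W[m][:,:2]*1000).astype(np.float32); print(len(P),cv2.minAreaRect(P))
save(cv2.resize(np.hstack([r[125:215,160:260],r2[150:240,140:240]]),(800,360),interpolation=cv2.INTER_CUBIC),'s6.png')"
```

```text
(18.15, array([0.5248, 0.2867, 0.0939]), np.float64(73.16), 0.1569470125709306, array([-3.9, 11.2,  4. ]), array([1.77, 0.73, 0.18]), array([-0.001,  0.005, -1.   ])) [ 17.8  39.7  92.8   0.4  47.4 -55.6]
44 ((523.7159423828125, 280.4869689941406), (37.231666564941406, 43.64891052246094), 32.94170379638672)
```

View pics/s6.png

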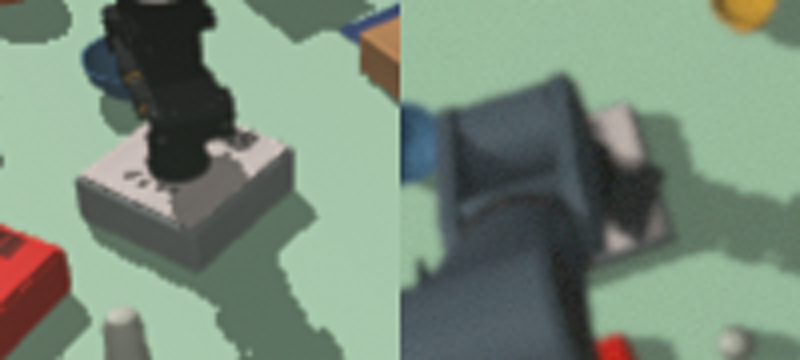

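The side crop shows the fingers on the grip at (180,150), with the ribs in front of it. The pointer itself is hidden. The tool has turned 69.3° with the opening unchanged, so there is no slip (under about 1°). The moment of 0.18 N m fits the third click. An 11 N sideways load remains from a small centring error, so I relieve it and re-read.

Request:
drive_tool:
  commands:
    - {"dx":0.03,"dy":0,"dz":0.03,"wx":0,"wy":0,"wz":0,"grip":0}
    - {"dx":0.03,"dy":0,"dz":0.02,"wx":0,"wy":0,"wz":0,"grip":0}
    - {"dx":0,"dy":0,"dz":0,"wx":0,"wy":0,"wz":0,"grip":0}
    - {"dx":0,"dy":0,"dz":0,"wx":0,"wy":0,"wz":0,"grip":0}

```text
time_s: 18.75
position: [0.5247, 0.2869, 0.0939]
tcp_rot: [[0.289, 0.0, -0.957], [0.957, 0.001, 0.289], [0.001, -1.0, 0.0]]
force: [-1.8, 4.3, 5.3]
opening: 0.161
```

```bash
python3 -c "
from h import *
print(yaw())"
```

```text
(18.75, array([0.5247, 0.2869, 0.0939]), np.float64(73.19), 0.16131382500161062, array([-1.8,  4.3,  5.3]), array([0.71, 0.44, 0.18]), array([ 0.   ,  0.001, -1.   ]))
```

Request:
drive_tool:
  commands:
    - {"dx":0,"dy":0,"dz":0,"wx":0,"wy":0,"wz":0,"grip":0}
    - {"dx":0,"dy":0,"dz":0,"wx":0,"wy":0,"wz":0,"grip":0}

```text
time_s: 19.0
position: [0.5247, 0.2869, 0.0939]
tcp_rot: [[0.289, 0.0, -0.957], [0.957, 0.001, 0.289], [0.001, -1.0, 0.0]]
force: [-2.7, 4.7, 5.6]
opening: 0.156
```

```bash
python3 -c "
from h import *
print(yaw())"
```

```text
(19.0, array([0.5247, 0.2869, 0.0939]), np.float64(73.18), 0.15573662188568313, array([-2.7,  4.7,  5.6]), array([0.72, 0.4 , 0.2 ]), array([ 0.   ,  0.001, -1.   ]))
```

```bash
python3 -c "
from h import *
r,W=cloud('side')
q=W[...,:2]-[.5247,.2869]
a=np.radians(163.8);p=q@[np.cos(a),np.sin(a)];s=q@[-np.sin(a),np.cos(a)]
m=(W[...,2]>.066)&(W[...,2]<.1)&(abs(s)<.02)&(abs(p)<.035)
P=np.c_[np.argwhere(m)[:,::-1],p[m]*1000,s[m]*1000,W[m][:,2]*1000,r[m]].round(0).astype(int)
print(P[np.abs(P[:,2])>11][:60])
save(cv2.resize(r[145:195,175:240],(780,600),interpolation=cv2.INTER_CUBIC),'s7.png')"
```

```text
[[197 158  21  -2  97  55  55  51]
 [197 159  22   3  96  40  43  38]
 [197 160  24   8  96  50  51  46]
 [197 161  23   4  88  57  57  53]
 [208 161 -18   8  80  34  38  33]
 [209 161 -22   6  77  33  37  32]
 [210 161 -26   6  76  43  45  41]
 [211 161 -29   8  76 111 106 101]
 [197 162  24   4  84  66  65  61]
 [208 162 -17  10  76  34  38  33]
 [209 162 -20  12  77  31  35  30]
 [210 162 -25   7  72  37  41  36]
 [211 162 -29   7  71  96  92  87]
 [197 163  24   3  79  68  68  62]
 [198 163  22  11  83  32  37  31]
 [199 163  18   8  80  32  37  32]
 [200 163  14  10  81  33  37  32]
 [208 163 -17   7  70  34  39  34]
 [197 164  25   3  74  61  62  56]
 [198 164  22   9  78  33  37  32]
 [199 164  17   6  73  33  37  32]
 [200 164  14   7  73  34  38  33]
 [198 165  22   7  71  31  36  30]
 [199 165  18   7  70  32  37  32]
 [200 165  15   9  70  33  38  33]
 [208 165 -14  15  67  34  38  33]
 [209 165 -18  16  67  34  39  34]
 [198 166  23   9  68  34  38  34]
 [199 166  19   9  67  33  37  32]]
```

View pics/s7.png

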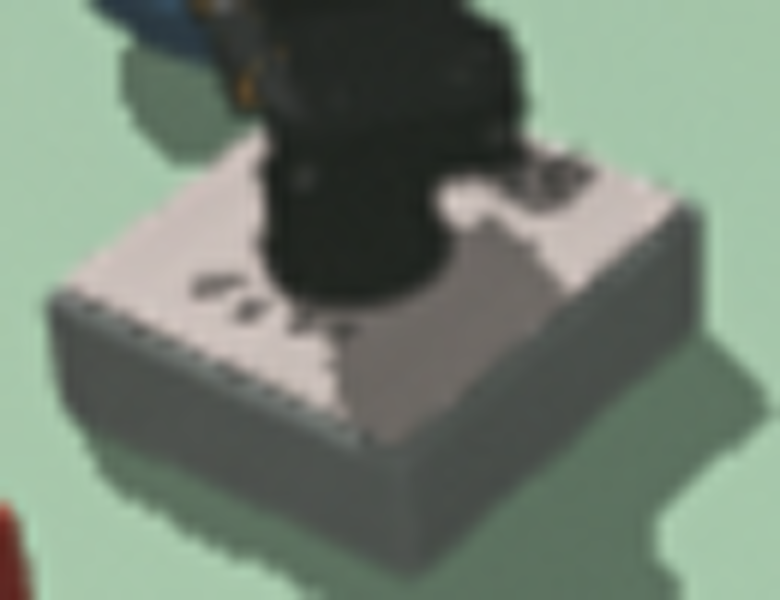

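Both bar ends stick out of the fingers. The near face lies 6–9 mm off-axis at both ends, so the bar is at 163.8° ± 3°, as required at the third click (long rib at (215,285)). I do a final headset check by numbers, then hand in.

```bash
python3 -c "
from h import *
r,W=cloud('side')
q=W[...,:2]-[.5615,-.2645]; a=q@[.94,-.342]; b=q@[.342,.94]; z=W[...,2]
for n,k in(('far',a>.03),('near',a<-.03)):
    m=k&(abs(b)<.06)&(abs(a)<.1)&(z>.03)&(z<.105); print(n,m.sum(),np.percentile(a[m],[2,98]).round(3),np.percentile(z[m],[1,99]).round(3))
print(yaw()); print(workorder.hand_in())"
```

```text
far 199 [0.046 0.076] [0.048 0.104]
near 311 [-0.077 -0.047] [0.046 0.103]
(19.1, array([0.5247, 0.2869, 0.0938]), np.float64(73.18), 0.15852366465680465, array([-2.4,  4.3,  5.2]), array([0.7 , 0.4 , 0.19]), array([ 0.   ,  0.001, -1.   ]))
the job is handed in; nothing more can be done
None
```

The headset is hanging free on the rail, and I handed the job in at 19.1 s while still holding the grey tester's dial at its third click.

- **Headset:** The last depth check before hand-in shows it level and centred over the bar, one cup on each side, with nothing touching it.
- **Dial:** The gripper turned 69.3° (about 1.21 rad; the third click is at 1.2). The finger opening did not change, so the grip did not slip. The visible ends of the dial's grip lie at 163.8° ± 3°, and about 164° is expected. The fingers hid the white line itself, so I could not confirm the click by eye.
- **Checks that did not match exactly:**
  - **Holding torque:** it read 0.18–0.20 N m, slightly above the spring's 0.16. I put the difference down to the click or being a degree past its centre.
  - **Dial axis:** it was about 3 mm off my estimate, which put an 11 N sideways push on the tool. I eased that to about 5 N.
- **Other wares:** I steered clear of them and of the red look-alike, and those visible in the last pictures looked undisturbed. I did not measure each one again at the end.

The first move call was refused because some keys were missing, and nothing moved.

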